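# Turn the antenna roll fixture until its feed connector points up

### The job

The small patch antenna on the bench fixture has to be set for vertical polarisation: turn the five-spoked wheel until the short brass connector stem on its hub points straight up. Push the spokes with the fingertips, one spoke after the next, gently: do not grip the wheel, do not touch the brass stem, and leave the loose things around it where they are. Stop with the wheel at rest and the hand clear.

Things in the scene. Friction and masses are not known exactly. Their poses are not given: they have to be found in the camera images.
- stand: Fixed aluminium fixture; place varies, turned 0.05 to 0.6 rad anticlockwise seen from above. Origin on the bench top below the wheel's centre; x along the level axle away from the robot, y left, z up; wheel turns in plane x = 0 at the robot's side. Base x -30 to 90, y +-60, 12 mm thick; bearing plate x 30 to 44, y +-35, top 196 mm, bearing back to x = 74. Only the wheel is higher
- hub (a point): Centre of the wheel, on the axle, 160 mm above the bench. Grey hub disc, radius 40 mm, 18 mm thick, with a 49x40 mm patch board on its near face. Five equal round spokes, no rim, at 36, 108, 180, 252 and 324 degrees from the stem; they end 130 mm from the axle. Spokes are steel, 10 mm in diameter, with black sleeves of 16 mm over the outer 50 mm
- wheel (a joint): Wheel angle (rad): 0 or 2 pi = stem straight up; grows clockwise seen from the robot: at t the stem points along (y, z) = (-sin t, cos t) of the stand. Turns both ways; starts between 1.9 and 4.38 (stem below level, either side). A stiff bearing (0.18 N m, about 2 N at a spoke's end) holds it wherever it is left
- stem: Short brass connector stem on the hub's edge, half-way between two spokes, turns with the wheel; not to be touched. 17 then 12 mm in diameter, 40 to 66 mm from the axle. Origin at the wheel's centre on the axle, z axis along the stem outwards, x along the axle away from the robot
- solder_spool: Loose black and silver spool, 54 mm across, 40 mm high, upright, in front of the wheel to the left; origin under its centre. Leave alone
- attenuator: Loose black ribbed cylinder lying down, 20x58x20 mm, in front of the wheel to the right; origin under its centre. Leave alone
- gilt_module: Loose pale gold box with a black knob, 56x85x35 mm, beside the fixture's base to the left, behind the plane of the wheel; origin under its centre. Leave alone
- screwdriver: Loose red-handled screwdriver lying at the right, 23x168x25 mm; origin under its centre. Leave alone
- spacer_11: Loose dark block, 30x30x28 mm, front right; origin under its centre. Leave alone

How it is judged (in metres and radians):
On the way:
1. the stem has been turned up above level (angle between stem's own z axis and vertical below 1.4 rad), for 0.1 s.
At the end, for the whole second after the job is handed in: the brass stem points straight up to within 5 degrees (0.087 rad) and the wheel is at rest (angle between stem's own z axis and vertical below 0.087 rad and velocity of joint wheel between -0.05 and 0.05 rad/s); the robot touches nothing.
It fails at once if the wheel or fixture is gripped or pushed hard (more than 25 N from the fingers) (contact force between the fingers and stand above 25 N).
It fails at once if the brass stem is touched (contact force between any of the fingers, the arm and stem above 0.5 N).
It fails at once if a loose thing is moved more than 20 mm (distance of any of solder_spool, attenuator, gilt_module, screwdriver, spacer_11 from where it was at the start of the episode above 0.02 m).
It also fails if it takes over 67 s, if anything falls off the work surface, if the arm or the gripper's body presses on something with over 40 N, if the wrist force passes 120 N, or if a joint passes its speed limit or range.

### The arm

A 6-joint arm with a two-finger parallel gripper is mounted at the origin on a cart in front of the work surface, level with it; the furniture and walls round the work are solid. World frame = base frame: x ahead of the robot, y to its left, z up, the work surface at z = 0. Lengths are in m, angles in degrees, forces in N, time in s.
With the tool pointing down it reaches from about 0.4 to 0.825 m from the base axis. Payload 7 kg.
Tool frame: the origin (TCP) lies on the centre line of the jaws, within the pads' length; the fingertips stand 17 mm ahead of it and the grasp point (between the pads) lies 2 mm behind it; z points along the fingers, x is the direction in which the jaws open and shut, and the axes are right-handed (so a half turn about z gives the same grasp; the last joint's range is limited). The gripper opens to 88 mm and grips with 3 to 60 N. Pads are 19 mm wide; open, the fingers measure 130 mm over their backs; the gripper's body (78 mm by 193 mm) begins 47 mm behind the grasp point.
Start: joints at [80.506, 20.546, 0.682, 0, -70.136, -16.507], TCP at [0.296, 0.607, 0.244] pointing down, gripper open.
Joint ranges: [-176.03, 176.03], [-82.01, 121.73], [-58.28, 71.71], [-173.87, 95.51], [-174.79, -0.11], [-173.66, 173.66]. Speed limits (degrees/s): [136.94, 136.94, 172.46, 180, 180, 180].

### API

Orientations are given as a 3x3 rotation matrix whose columns are the frame's x, y, z axes.
In Python, from rig import ctrl gives the robot as it stands. The module is installed in compiled form; this text tells all that it offers.
- The arm moves only by the tool play_rows, never from a script. Its argument "motion" is text: rows parted by semicolons, each of 7 numbers parted by spaces: the turn, a rotation vector about the tool's x, y, z in units of 6 degrees (1.0 is 6 degrees), then the shift along the tool's x, y, z in units of 30 mm (1.0 is 30 mm), then the closure, from 0 (fully open) to 1 (shut). A call has exactly 5 rows; each row shifts and turns the commanded pose from where the row before left it, along the tool's axes as they then stand; what a row does not reach is not made up. A row lasts 1/8 s, in which the tool goes at most 62.5 mm and 10.7 degrees, less where a joint would pass 70% of its speed; a pose out of reach is approached as far as the arm can. A call is refused whole if a number of a shift passes 1 or a number of a turn 1, either way. A call with a gripper value outside its range is refused whole. The fingers move at their own pace and stop on an object; "newtons" is the grip in N (left out, the last holds). Time passes only in rows, so rows that do not move let the fingers close, or fill a call up. It gives the time, the measured TCP pose, the force and the opening at its end, in the units of the state.
- ctrl.get_state(): the state, without advancing time (a new reading comes with each control period).
- ctrl.get_image(name): name is "scene" or "top" or "wrist"; returns the picture (420x560x3 uint8, red, green, blue); there is no depth.
- ctrl.camera_model(name): a dict with "mtx" (3x3 intrinsics, pixels), "world_to_cam" (4x4, takes a point from world to camera coordinates); the wrist camera has in their place "hand_eye" (4x4, takes a point from camera to tool coordinates, whose origin is the TCP and whose axes are the tool frame's). Camera axes: x right, y up, looking along -z (the intrinsics and any distortion apply to the point x, -y, -z); pixel columns grow to the right and rows downward; lengths in m; the calibration is good to about 2 mm. A picture is of the moment at which its call begins: read the wrist's pose just before it. camera_model takes no time and is no camera call.
- ctrl.sign_off(): hands the job in, once; it reports no verdict.
The state is a dict: "clock": time; "q": joint angles; "joint_vel": joint speeds; "effort": joint torques, N m; "tool_pos": TCP position; "tool_rot": TCP orientation; "force": force on the tool from outside, world axes, zero at the start; "ft_torque": the same for the moment, N m; "grip_width": finger opening in m.
Only numpy, scipy, OpenCV 4.12 (cv2) and the standard library are available. Lean on these libraries where they do the work, as an engineer would, in place of code of your own. Each camera call takes 0.05 s, during which the arm holds its last target.

## Working session

There is one attempt and no reset: what is moved stays moved. The work goes in short steps, Python scripts to look and compute and a tool call to move; the robot and the scene stay as the last step left them, time stands still between calls to the robot, and variables do not carry over. Pictures are saved under pics/ and viewed, and the job is handed in when it is done.

Besides the shell and the picture viewer there is one more tool, called in YAML: its name, and indented under it one key for each argument. play_rows: Moves the arm, as the interface text tells. Its arguments: {"type":"object","properties":{"motion":{"type":"string"},"newtons":{"type":"number"}},"required":["motion"]}

```bash
mkdir -p pics; ls
python3 - <<'E'
from rig import ctrl
import cv2,numpy as np
np.set_printoptions(precision=4,suppress=True)
s=ctrl.get_state();print(s)
for n in("scene","top"):
    cv2.imwrite(f"pics/{n}0.png",ctrl.get_image(n)[:,:,::-1]);print(n,ctrl.camera_model(n))
print(ctrl.camera_model("wrist"))
E
```

```text
pics
{'clock': 0.0, 'q': array([ 80.5061,  20.5904,   0.6348,  -0.0222, -70.137 , -16.5082]), 'joint_vel': array([-0.0962,  0.0374,  0.0448, -0.05  , -0.0262, -0.0348]), 'effort': array([ -0.0008, -58.2722,  29.3062,   6.997 ,   0.0069,  -0.0002]), 'tool_pos': array([0.2957, 0.6063, 0.2426]), 'tool_rot': array([[-0.4385, -0.8987, -0.0006],
       [-0.8987,  0.4385, -0.0015],
       [ 0.0017, -0.0001, -1.    ]]), 'force': array([ 0.3468, -0.3743, -0.2647]), 'ft_torque': array([ 0.0545, -0.0191,  0.0081]), 'grip_width': 0.08772414902154144}
scene {'mtx': array([[450.3205,   0.    , 280.5726],
       [  0.    , 450.3205, 209.3418],
       [  0.    ,   0.    ,   1.    ]]), 'world_to_cam': array([[ 0.8385, -0.5447, -0.0171, -0.3985],
       [ 0.2551,  0.3647,  0.8955, -0.198 ],
       [-0.4815, -0.7552,  0.4448, -0.9511],
       [ 0.    ,  0.    ,  0.    ,  1.    ]])}
top {'mtx': array([[397.7653,   0.    , 277.83  ],
       [  0.    , 397.7653, 213.0709],
       [  0.    ,   0.    ,   1.    ]]), 'world_to_cam': array([[-0.0196, -0.9997, -0.0175,  0.0008],
       [ 0.9954, -0.0211,  0.0932, -0.4727],
       [-0.0935, -0.0156,  0.9955, -0.9681],
       [ 0.    ,  0.    ,  0.    ,  1.    ]])}
{'mtx': array([[347.5156,   0.    , 277.2465],
       [  0.    , 347.5156, 201.5169],
       [  0.    ,   0.    ,   1.    ]]), 'hand_eye': array([[ 1.    ,  0.0015,  0.0003, -0.0007],
       [ 0.0016, -0.9626, -0.2708, -0.0745],
       [-0.0001,  0.2708, -0.9626, -0.1416],
       [ 0.    ,  0.    ,  0.    ,  1.    ]])}
```

View pics/scene0.png

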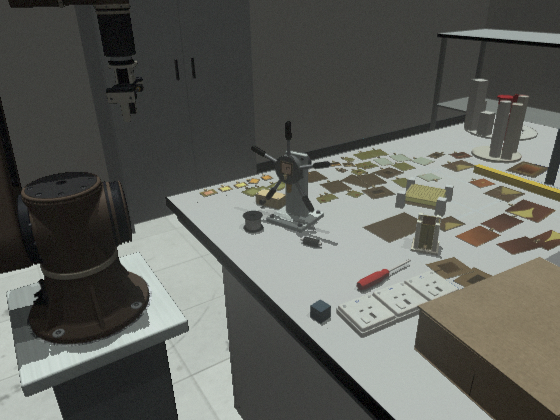

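View pics/top0.png

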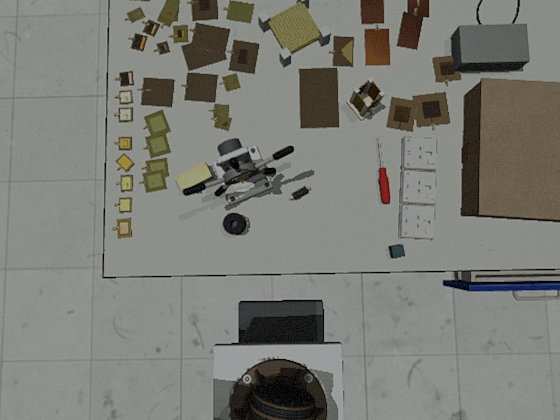

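```bash
cat > h.py <<'E'
from rig import ctrl
import cv2,numpy as np
np.set_printoptions(precision=4,suppress=True)
def proj(n,P):
    m=ctrl.camera_model(n);P=np.atleast_2d(P)
    if n=="wrist":
        s=ctrl.get_state();T=np.eye(4);T[:3,:3]=s['tool_rot'];T[:3,3]=s['tool_pos'];W=np.linalg.inv(T@m['hand_eye'])
    else: W=m['world_to_cam']
    c=P@W[:3,:3].T+W[:3,3];c=c*[1,-1,-1]
    q=c@m['mtx'].T;return q[:,:2]/q[:,2:]
def ray(n,uv):
    m=ctrl.camera_model(n);W=m['world_to_cam'];d=np.linalg.inv(m['mtx'])@[uv[0],uv[1],1]*[1,-1,-1]
    R=W[:3,:3];return -R.T@W[:3,3],R.T@d
def onz(n,uv,z):
    o,d=ray(n,uv);return o+d*(z-o[2])/d[2]
def tri(a,b):
    (o,d),(p,e)=ray("scene",a),ray("top",b)
    A=np.stack([d,-e],1);x=np.linalg.lstsq(A,p-o,rcond=None)[0];u=o+d*x[0];v=p+e*x[1];return (u+v)/2,np.linalg.norm(u-v)
E
python3 - <<'E'
from h import *
for n in("scene","top"):
    print(n,proj(n,[[0.296,.607,.244],[0,0,0],[.296,.607,.3]]),ray(n,(280,210)))
a=cv2.imread("pics/scene0.png");cv2.imwrite("pics/s_c.png",cv2.resize(a[110:260,220:360],None,fx=5,fy=5,interpolation=cv2.INTER_CUBIC)[:,:])
a=cv2.imread("pics/top0.png");cv2.imwrite("pics/t_c.png",cv2.resize(a[125:245,165:325],None,fx=5,fy=5,interpolation=cv2.INTER_CUBIC))
E
```

```text
scene [[129.232  110.3167]
 [ 91.8803 303.0718]
 [126.2714  92.6594]] (array([-0.0733, -0.8631,  0.5935]), array([ 0.4801,  0.7554, -0.446 ]))
top [[-43.6222 300.7795]
 [278.1481 407.2811]
 [-69.5368 304.7629]] (array([ 0.38  , -0.0243,  1.0078]), array([ 0.1011,  0.01  , -0.9949]))
```

Run:
```python
from h import *
cv2.imwrite("pics/w0.png",ctrl.get_image("wrist")[:,:,::-1])
```

```text
(no output)
```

View pics/s_c.png

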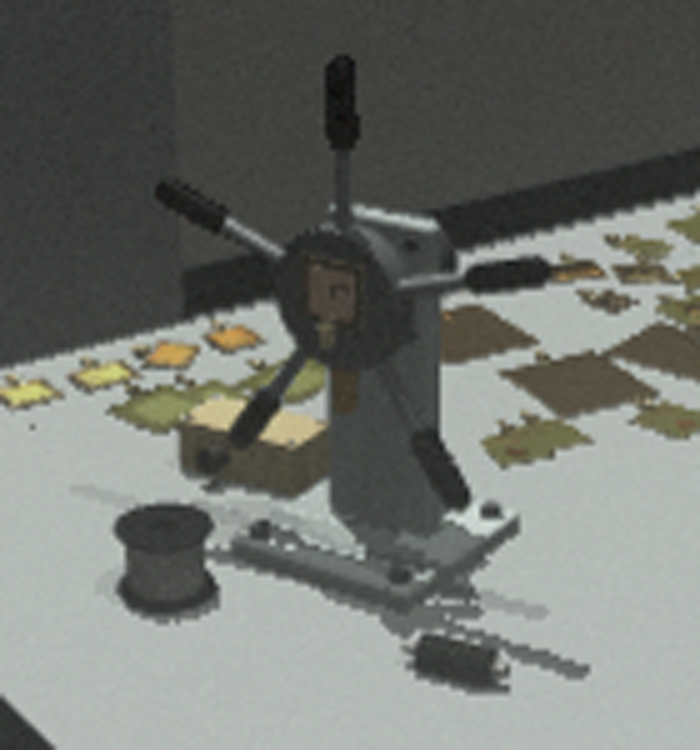

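View pics/t_c.png

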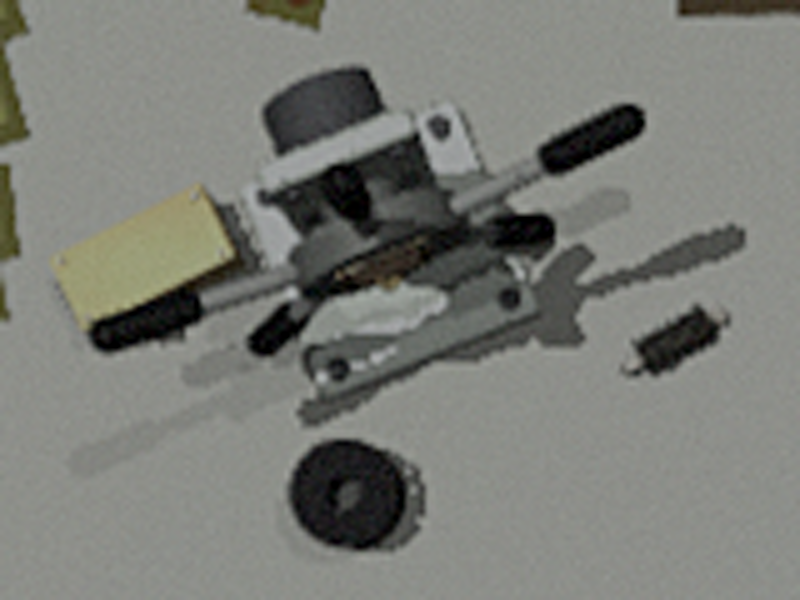

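View pics/w0.png

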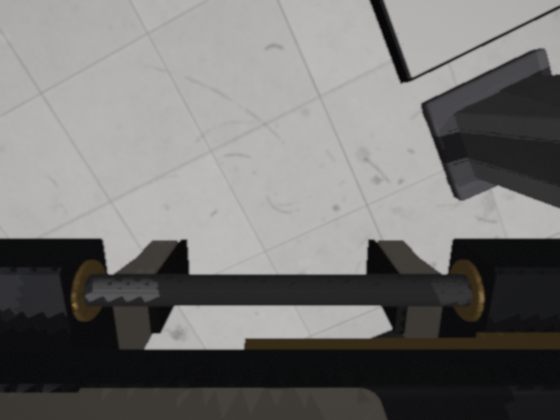

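```bash
cat > fit.py <<'E'
from h import *
from scipy.optimize import least_squares
def spoke(p,k,r):
    x,y,yaw,t=p; a=t+np.radians(36+72*k)
    yy,zz=-np.sin(a)*r,np.cos(a)*r
    return np.array([x-np.sin(yaw)*yy,y+np.cos(yaw)*yy,.16+zz])
# view, k (t=pi: k=2 up), r, crop px
obs=[("scene",2,.105,342,103),("scene",3,.105,508,274),("scene",4,.105,441,468),("scene",0,.105,256,417),("scene",1,.105,191,205),
("scene",2,.130,341,56),("scene",3,.130,551,269),("scene",1,.130,157,183),("scene",0,.130,231,448),("scene",4,.130,468,508),
("top",3,.105,592,139),("top",1,.105,146,320),("top",3,.13,645,117),("top",1,.13,90,337)]
def px(o): return np.array([o[3]/5+220,o[4]/5+110]) if o[0]=="scene" else np.array([o[3]/5+165,o[4]/5+125])
def f(p): return np.concatenate([proj(o[0],spoke(p,o[1],o[2]))[0]-px(o) for o in obs])
if __name__=="__main__":
    r=least_squares(f,[.5,.1,.3,3.14],loss='soft_l1');print(r.x,np.degrees(r.x[2:]));print(f(r.x).reshape(-1,2))
    p=r.x;np.save("p.npy",p)
    for k in range(5):print(k,spoke(p,k,.13))
    for nm,uv,z in[("spool",(348,495),.04),("atten",(675,343),.02)]:
        print(nm,onz("top",(uv[0]/5+165,uv[1]/5+125),z))
    print("module",onz("top",(145/5+165,260/5+125),.035)[:2])
E
python3 fit.py
```

```text
[0.5465 0.0658 0.3684 3.1365] [ 21.1095 179.7108]
[[-0.4027 -0.9624]
 [-0.4745 -0.8798]
 [-0.2061 -0.8464]
 [-0.2776 -1.0311]
 [ 0.2704 -0.9545]
 [-0.3403 -1.2306]
 [-0.7324 -0.9982]
 [ 0.1873 -0.7293]
 [ 0.812  -1.8883]
 [-0.9982 -0.6796]
 [ 0.7645  0.0751]
 [ 1.1107  0.036 ]
 [ 0.7771 -0.7572]
 [ 0.7349  0.4298]]
0 [0.5192 0.1366 0.0544]
1 [0.5019 0.1813 0.1995]
2 [0.5462 0.0664 0.29  ]
3 [ 0.5909 -0.0494  0.2008]
4 [ 0.5742 -0.006   0.0552]
spool [0.4463 0.097  0.04  ]
atten [ 0.5206 -0.0653  0.02  ]
module [0.5659 0.1976]
```

play_rows:
  motion: "0 0 0.8 0 0 -0.8 1; 0 0 0.9 0 0 -0.8 1; 0 0 0.9 0 0 -0.8 1; 0 0 0.9 0 0 -0.8 1; 0 0 0.9 0 0 -0.8 1"
  newtons: 10

```text
clock: 0.78
tool_pos: [0.2958, 0.6065, 0.364]
tool_rot: [[-0.794, -0.608, -0.0], [-0.608, 0.794, -0.001], [0.001, -0.0, -1.0]]
force: [-0.4, 0.5, 0.2]
grip_width: 0.0428
```

play_rows:
  motion: "0 0 0.9 0 0 0 1; 0 0 0.9 0 0 0 1; 0 0 0.9 0 0 0 1; 0 0 0 0 -0.5 0 1; 0 0 0 0 -1 0 1"

```text
clock: 1.4
tool_pos: [0.3123, 0.5641, 0.3626]
tool_rot: [[-0.93, -0.368, -0.0], [-0.368, 0.93, -0.001], [0.001, -0.001, -1.0]]
force: [0.6, -0.1, 0.4]
grip_width: 0.0008
```

```bash
cat >> h.py <<'E'
def where():
    s=ctrl.get_state();x,y,yaw,t=np.load("p.npy");d=s['tool_pos'][:2]-[x,y]
    X=np.array([np.cos(yaw),np.sin(yaw)]);Y=np.array([-X[1],X[0]])
    print("clock",s['clock'],"stand x,y, z-tip-above-axle(mm):",1e3*d@X,1e3*d@Y,1e3*(s['tool_pos'][2]-.017-.16),"force",s['force'],"grip",s['grip_width'])
    print("tool axes deg off",np.degrees(np.arctan2(s['tool_rot'][1,0],s['tool_rot'][0,0]))+180-np.degrees(yaw),s['tool_rot'][:,2],s['q'])
E
python3 -c "
from h import *
where()"
```

```text
clock 1.4 stand x,y, z-tip-above-axle(mm): -38.97636906595231 549.2395681546528 185.64449605492499 force [ 0.5695 -0.1327  0.3632] grip 0.0007904232806063329
tool axes deg off 0.46723087550251563 [-0.0004 -0.0013 -1.    ] [ 78.3296  15.0236   8.0703  -0.0086 -83.1251 -56.7518]
```

play_rows:
  motion: "0 0 0 0 -1 0 1; 0 0 0 0 -1 0 1; 0 0 0 0 -1 0 1; 0 0 0 0 -1 0 1; 0 0 0 0 -1 0 1"

```text
clock: 2.02
tool_pos: [0.3677, 0.4232, 0.3636]
tool_rot: [[-0.931, -0.365, 0.0], [-0.365, 0.931, 0.0], [-0.0, 0.0, -1.0]]
force: [0.4, 0.2, -0.3]
grip_width: 0.0006
```

play_rows:
  motion: "0 0 0 -0.2 -1 0 1; 0 0 0 -0.2 -1 0 1; 0 0 0 -0.2 -1 0 1; 0 0 0 -0.2 -1 0 1; 0 0 0 -0.2 -1 0 1"

```text
clock: 2.65
tool_pos: [0.4503, 0.2945, 0.3636]
tool_rot: [[-0.931, -0.365, 0.0], [-0.365, 0.931, 0.0], [-0.0, 0.0, -1.0]]
force: [0.8, 0.5, 1.6]
grip_width: 0.0002
```

play_rows:
  motion: "0 0 0 -0.1 -1 0 1; 0 0 0 -0.1 -1 0 1; 0 0 0 -0.1 -1 0 1; 0 0 0 0 -1 0 1; 0 0 0 0 -0.5 0 1"

```text
clock: 3.28
tool_pos: [0.5077, 0.1719, 0.3636]
tool_rot: [[-0.931, -0.364, 0.0], [-0.364, 0.931, -0.0], [-0.0, -0.0, -1.0]]
force: [0.1, -0.4, -0.3]
grip_width: 0.0008
```

```bash
python3 -c "
from h import *
where()
cv2.imwrite('pics/w1.png',ctrl.get_image('wrist')[:,:,::-1])
a=ctrl.get_image('scene')[:,:,::-1];cv2.imwrite('pics/s1.png',cv2.resize(a[60:260,200:380],None,fx=3,fy=3,interpolation=cv2.INTER_CUBIC))"
```

```text
clock 3.275 stand x,y, z-tip-above-axle(mm): 2.007136325945245 113.00338837394052 186.6147225524452 force [ 0.1137 -0.4207 -0.3184] grip 0.0007647763425275649
tool axes deg off 0.22424688845340057 [ 0.0001 -0.     -1.    ] [ 39.6809   4.0835  -5.1306   0.0051 -80.7837 -18.348 ]
```

View pics/s1.png

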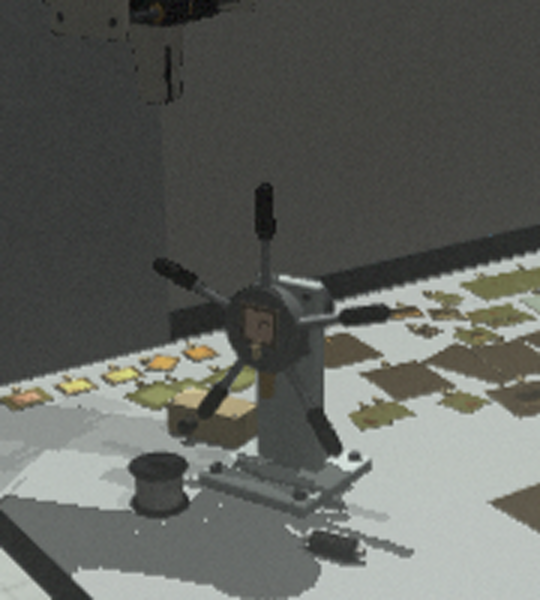

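View pics/w1.png

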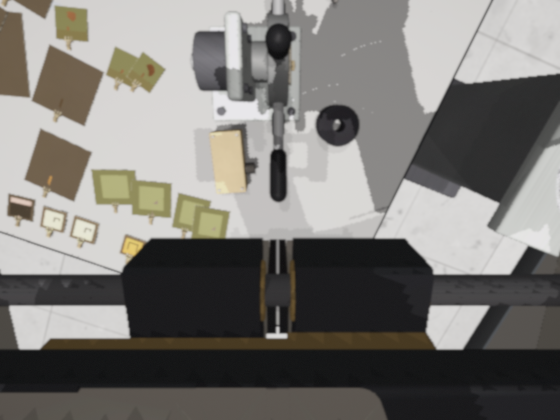

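play_rows:
  motion: "0 0 0 0 -0.8 0 1; 0 0 0 0 -0.8 0 1; 0 0 0 0 -0.7 0 1; 0 0 0 0 0 0.6 1; 0 0 0 0 0 0.6 1"

```text
clock: 4.0
tool_pos: [0.5325, 0.11, 0.3271]
tool_rot: [[-0.931, -0.365, 0.0], [-0.365, 0.931, 0.0], [-0.0, 0.0, -1.0]]
force: [0.1, -0.3, -0.7]
grip_width: 0.0003
```

play_rows:
  motion: "0 0 0 0 0 0.7 1; 0 0 0 0 0 0.7 1; 0 0 0 0 0 0.6 1; 0 0 0 0 0 0 1; 0 0 0 0 0 0 1"

```text
clock: 4.62
tool_pos: [0.5328, 0.1101, 0.2684]
tool_rot: [[-0.931, -0.365, 0.001], [-0.365, 0.931, 0.0], [-0.001, -0.0, -1.0]]
force: [-0.9, -0.5, 1.1]
grip_width: 0.0008
```

```bash
cat > look.py <<'E'
from h import *
import sys
n=sys.argv[1];where()
if 's' in n: a=ctrl.get_image('scene')[:,:,::-1];cv2.imwrite(f'pics/{n}.png',cv2.resize(a[100:240,220:360],None,fx=4,fy=4,interpolation=cv2.INTER_CUBIC))
else: cv2.imwrite(f'pics/{n}.png',ctrl.get_image('wrist')[:,:,::-1])
E
python3 look.py s2; python3 look.py w2
```

```text
clock 4.625 stand x,y, z-tip-above-axle(mm): 3.247101854389794 46.26946538120776 91.38904843647947 force [-0.9451 -0.4862  1.1297] grip 0.0007573483697461263
tool axes deg off 0.32540814574671373 [ 0.0009  0.0002 -1.    ] [ 32.3304   7.2583 -13.7518   0.0213 -68.9386 -10.9032]
clock 4.675 stand x,y, z-tip-above-axle(mm): 3.3419452173605033 46.2403947365137 91.56010751562219 force [-0.1508  0.0631  0.6597] grip 0.0006007526657244467
tool axes deg off 0.31679391104947996 [ 0.0013  0.0005 -1.    ] [ 32.3225   7.2467 -13.7411   0.0172 -68.9331 -10.9023]
```

View pics/s2.png

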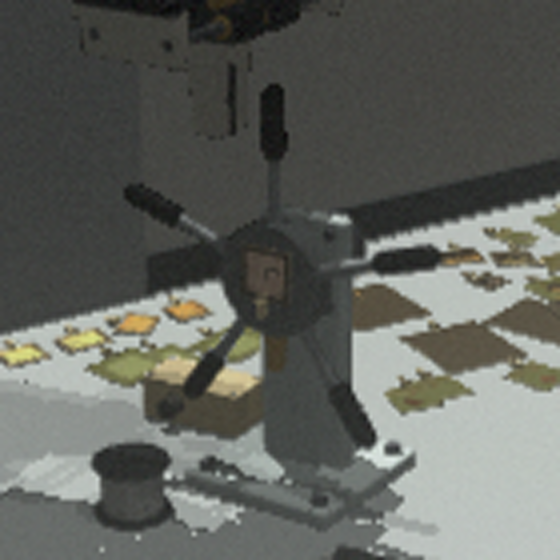

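View pics/w2.png

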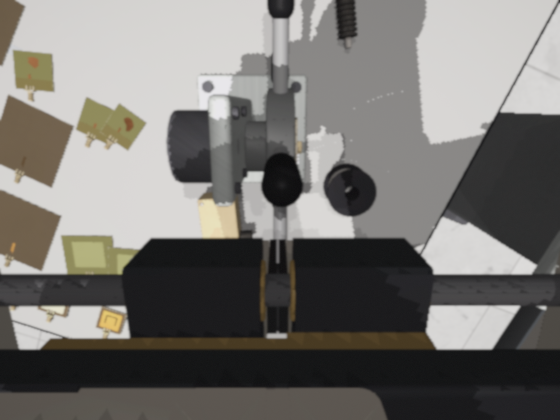

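play_rows:
  motion: "0 0 0 0 -0.4 0 1; 0 0 0 0 -0.4 0.05 1; 0 0 0 0 -0.3 0.05 1; 0 0 0 0 -0.3 0.05 1; 0 0 0 0 -0.3 0.05 1"

```text
clock: 5.35
tool_pos: [0.5514, 0.0617, 0.2615]
tool_rot: [[-0.931, -0.365, 0.0], [-0.365, 0.931, 0.0], [-0.0, 0.0, -1.0]]
force: [-1.5, 2.8, 1.7]
grip_width: 0.0006
```

play_rows:
  motion: "0 0 0 0 -0.3 0 1; 0 0 0 0 -0.4 0 1; 0 0 0 0 -0.4 0 1; 0 0 0 0 -0.4 0 1; 0 0 0 0 -0.2 0 1"

```text
clock: 5.98
tool_pos: [0.5701, 0.0138, 0.2616]
tool_rot: [[-0.931, -0.364, 0.0], [-0.364, 0.931, -0.0], [0.0, -0.0, -1.0]]
force: [-0.6, 2.3, -0.5]
grip_width: 0.0006
```

```bash
python3 look.py s3; python3 look.py w3
```

```text
clock 5.975 stand x,y, z-tip-above-axle(mm): 3.3168463455462747 -56.9830253449054 84.59896802237945 force [-0.5668  2.2733 -0.4905] grip 0.0005953426015929762
tool axes deg off 0.2509742631833163 [ 0.0001 -0.0002 -1.    ] [ 21.0508  10.0637 -11.2556   0.0145 -68.681    0.3044]
clock 6.025 stand x,y, z-tip-above-axle(mm): 3.2777562415593957 -57.269508819701635 84.57455841223602 force [0.7136 0.0103 0.6522] grip 0.0001234524317040689
tool axes deg off 0.24663142030170349 [ 0.     -0.0004 -1.    ] [ 21.0279  10.0721 -11.2535   0.0266 -68.6818   0.3186]
```

View pics/s3.png

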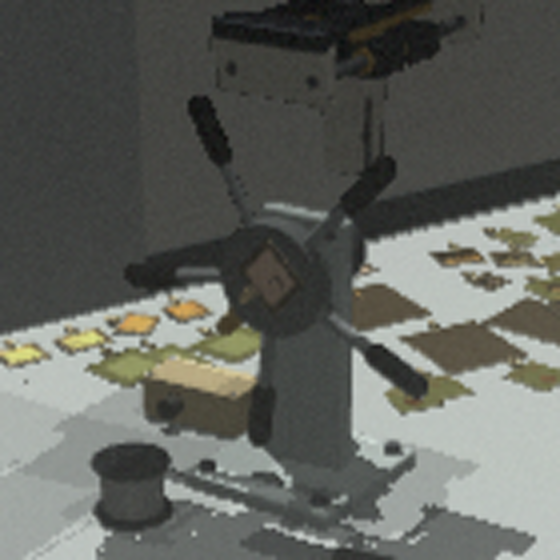

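View pics/w3.png

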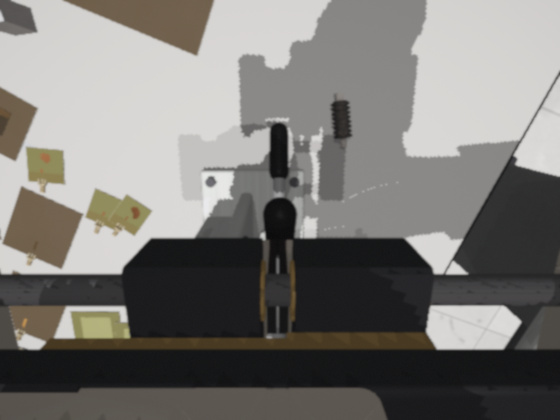

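play_rows:
  motion: "0 0 0 0 0.1 -0.6 1; 0 0 0 0 0 -0.9 1; 0 0 0 0 0 -0.9 1; 0 0 0 0 0.8 0 1; 0 0 0 0 0.9 0 1"

```text
clock: 6.7
tool_pos: [0.55, 0.0651, 0.3341]
tool_rot: [[-0.931, -0.364, 0.001], [-0.364, 0.931, -0.0], [-0.001, -0.001, -1.0]]
force: [0.6, -0.6, -0.1]
grip_width: 0.0008
```

play_rows:
  motion: "0 0 0 0 1 0 1; 0 0 0 0 1 0 1; 0 0 0 0 1 0 1; 0 0 0 0 0.3 0 1; 0 0 0 0 0 0.6 1"

```text
clock: 7.32
tool_pos: [0.5145, 0.1579, 0.3168]
tool_rot: [[-0.931, -0.366, 0.003], [-0.366, 0.931, 0.001], [-0.003, -0.0, -1.0]]
force: [0.4, -0.4, -0.4]
grip_width: 0.0007
```

play_rows:
  motion: "0 0 0 0 0 0.6 1; 0 0 0 0 0 0.6 1; 0 0 0 0 0 0.5 1; 0 0 0 0 0 0 1; 0 0 0 0 0 0 1"

```text
clock: 7.95
tool_pos: [0.5144, 0.1572, 0.2652]
tool_rot: [[-0.931, -0.365, 0.001], [-0.365, 0.931, 0.0], [-0.001, -0.0, -1.0]]
force: [0.7, 1.0, -0.4]
grip_width: 0.0006
```

```bash
python3 look.py s4; python3 look.py w4
```

```text
clock 7.95 stand x,y, z-tip-above-axle(mm): 2.9384552711085945 96.82344378646661 88.22138841208141 force [ 0.6694  1.0113 -0.3768] grip 0.0005964769266014074
tool axes deg off 0.2890491961300441 [ 0.0008  0.     -1.    ] [ 37.9033   6.762  -14.7559   0.0296 -68.4438 -16.5156]
clock 8.0 stand x,y, z-tip-above-axle(mm): 3.0286599932596854 96.91726625972007 88.40836388015424 force [ 0.4576 -0.016   1.3164] grip 0.0005359648227990693
tool axes deg off 0.29168607418194625 [ 0.0012  0.0004 -1.    ] [ 37.9067   6.7474 -14.7457   0.0239 -68.4388 -16.5143]
```

View pics/s4.png

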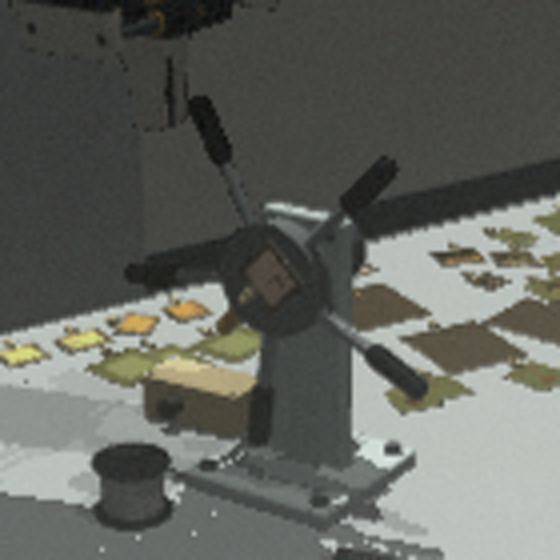

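View pics/w4.png

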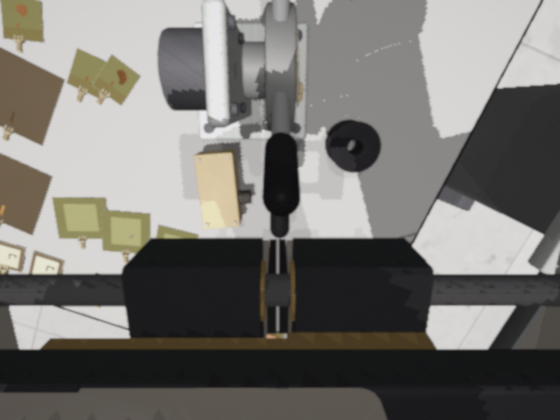

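play_rows:
  motion: "0 0 0 0 -0.3 0 1; 0 0 0 0 -0.3 0 1; 0 0 0 0 -0.3 0 1; 0 0 0 0 -0.3 0 1; 0 0 0 0 -0.4 0 1"

```text
clock: 8.68
tool_pos: [0.5318, 0.112, 0.2649]
tool_rot: [[-0.931, -0.365, 0.0], [-0.365, 0.931, 0.0], [-0.0, 0.0, -1.0]]
force: [-2.4, 2.0, 3.6]
grip_width: 0.0004
```

play_rows:
  motion: "0 0 0 0 -0.4 0 1; 0 0 0 0 -0.4 0 1; 0 0 0 0 -0.4 0.05 1; 0 0 0 0 -0.4 0.05 1; 0 0 0 0 -0.4 0.03 1"

```text
clock: 9.3
tool_pos: [0.5533, 0.0561, 0.2599]
tool_rot: [[-0.931, -0.365, -0.001], [-0.365, 0.931, 0.0], [0.001, 0.001, -1.0]]
force: [-1.2, 3.3, -1.1]
grip_width: 0.0003
```

play_rows:
  motion: "0 0 0 0 -0.4 0 1; 0 0 0 0 -0.4 0 1; 0 0 0 0 -0.4 0 1; 0 0 0 0 -0.3 0 1; 0 0 0 0 0 0 1"

```text
clock: 9.93
tool_pos: [0.5701, 0.0138, 0.2609]
tool_rot: [[-0.931, -0.364, 0.0], [-0.364, 0.931, -0.001], [-0.0, -0.001, -1.0]]
force: [0.2, 0.9, 0.2]
grip_width: 0.0001
```

```bash
python3 look.py s5
```

```text
clock 9.925 stand x,y, z-tip-above-axle(mm): 3.340010258714755 -57.00762335126808 83.85461651446543 force [0.1725 0.8854 0.2121] grip 8.407867996868424e-05
tool axes deg off 0.238961495326528 [ 0.0004 -0.0007 -1.    ] [ 21.0681  10.0831 -11.3435   0.0463 -68.5671   0.2634]
```

View pics/s5.png

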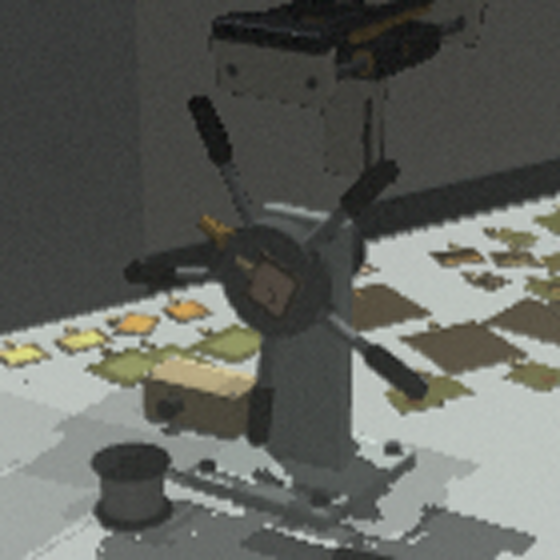

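play_rows:
  motion: "0 0 0 0 0.1 -0.6 1; 0 0 0 0 0 -0.9 1; 0 0 0 0 0 -0.9 1; 0 0 0 0 0.8 0 1; 0 0 0 0 0.9 0 1"

```text
clock: 10.6
tool_pos: [0.5499, 0.0654, 0.3331]
tool_rot: [[-0.931, -0.364, 0.001], [-0.364, 0.931, 0.0], [-0.001, -0.0, -1.0]]
force: [-0.4, -0.1, 0.1]
grip_width: 0.0006
```

play_rows:
  motion: "0 0 0 0 1 0 1; 0 0 0 0 1 0 1; 0 0 0 0 1 0 1; 0 0 0 0 0.3 0 1; 0 0 0 0 0 0.6 1"

```text
clock: 11.22
tool_pos: [0.5144, 0.158, 0.3159]
tool_rot: [[-0.93, -0.366, 0.003], [-0.366, 0.93, 0.001], [-0.003, -0.0, -1.0]]
force: [0.6, 0.8, -0.2]
grip_width: 0.0004
```

play_rows:
  motion: "0 0 0 0 0 0.6 1; 0 0 0 0 0 0.6 1; 0 0 0 0 0 0.4 1; 0 0 0 0 0 0 1; 0 0 0 0 0 0 1"

```text
clock: 11.85
tool_pos: [0.5144, 0.1572, 0.2674]
tool_rot: [[-0.931, -0.365, 0.001], [-0.365, 0.931, 0.0], [-0.001, -0.0, -1.0]]
force: [-0.4, -0.3, -0.2]
grip_width: 0.0001
```

Run:
```python
from h import *
where()
a=ctrl.get_image('scene')[:,:,::-1];cv2.imwrite('pics/s6.png',cv2.resize(a[110:225,230:350],None,fx=6,fy=5*1.2,interpolation=cv2.INTER_CUBIC)[:600])
```

```text
clock 11.85 stand x,y, z-tip-above-axle(mm): 2.962229762181696 96.89503886699362 90.37873167468733 force [-0.415  -0.3203 -0.1631] grip 0.00012083313061013798
tool axes deg off 0.2891142689873405 [ 0.001   0.0002 -1.    ] [ 37.9066   6.6798 -14.5629   0.0241 -68.7055 -16.5167]
```

View pics/s6.png

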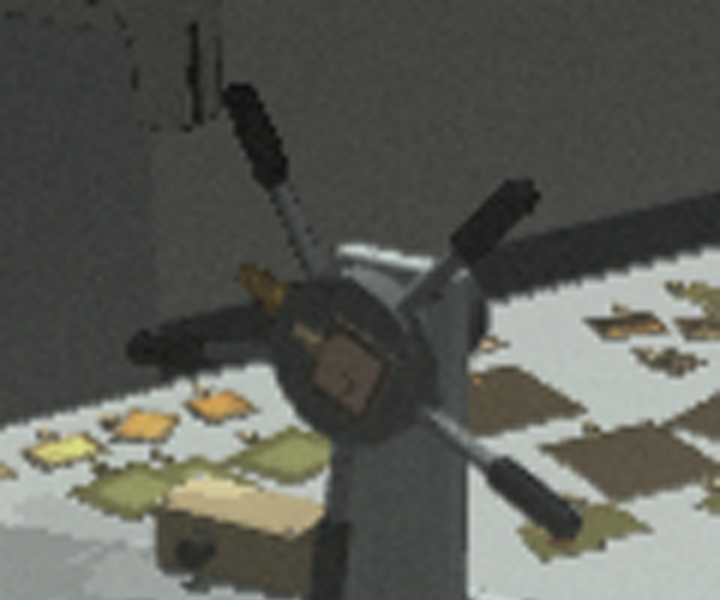

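play_rows:
  motion: "0 0 0 0 -0.3 0 1; 0 0 0 0 -0.3 0 1; 0 0 0 0 -0.3 0 1; 0 0 0 0 -0.3 0 1; 0 0 0 0 -0.4 0 1"

```text
clock: 12.52
tool_pos: [0.5319, 0.112, 0.2669]
tool_rot: [[-0.931, -0.365, 0.001], [-0.365, 0.931, 0.0], [-0.001, 0.0, -1.0]]
force: [-1.3, 1.9, 3.0]
grip_width: 0.0004
```

play_rows:
  motion: "0 0 0 0 -0.4 0 1; 0 0 0 0 -0.4 0 1; 0 0 0 0 -0.4 0.05 1; 0 0 0 0 -0.4 0.05 1; 0 0 0 0 -0.4 0.05 1"

```text
clock: 13.15
tool_pos: [0.5535, 0.056, 0.2617]
tool_rot: [[-0.931, -0.365, -0.001], [-0.365, 0.931, 0.0], [0.0, 0.0, -1.0]]
force: [-0.2, 2.7, -1.1]
grip_width: 0.0007
```

play_rows:
  motion: "0 0 0 0 -0.3 0 1; 0 0 0 0 -0.3 0 1; 0 0 0 0 -0.2 0 1; 0 0 0 0 0 0 1; 0 0 0 0 0 0 1"

```text
clock: 13.78
tool_pos: [0.5622, 0.0341, 0.2623]
tool_rot: [[-0.931, -0.365, 0.0], [-0.365, 0.931, -0.0], [-0.0, -0.001, -1.0]]
force: [-0.5, -1.0, 0.4]
grip_width: 0.0003
```

Run:
```python
from h import *
where()
a=ctrl.get_image('scene')[:,:,::-1];cv2.imwrite('pics/s7.png',cv2.resize(a[110:225,230:350],None,fx=6,fy=5*1.2,interpolation=cv2.INTER_CUBIC)[:600])
cv2.imwrite('pics/w7.png',ctrl.get_image('wrist')[:,:,::-1])
```

```text
clock 13.775 stand x,y, z-tip-above-axle(mm): 3.2459528975003917 -35.22139145429648 85.33908519326613 force [-0.5206 -1.0024  0.4043] grip 0.00031004225569107607
tool axes deg off 0.2894678272732918 [ 0.0004 -0.0004 -1.    ] [ 23.4008   9.3514 -12.0449   0.0334 -68.5951  -2.014 ]
```

View pics/s7.png

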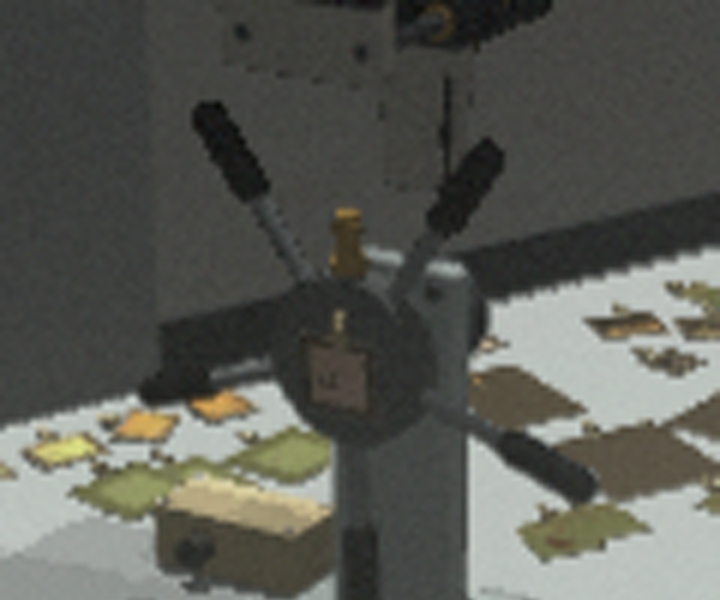

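```bash
cat > ang.py <<'E'
from fit import *
p=np.load("p.npy")
def angle(ob,t0):
    O=[(k,r,np.array([x/6+230,y/6+110])) for k,r,x,y in ob]
    g=lambda q:np.concatenate([proj("scene",spoke([p[0],p[1],p[2],q[0]],k,r))[0]+q[1:]-u for k,r,u in O])
    s=least_squares(g,[t0,0,0],loss='soft_l1',diff_step=1e-5);print(np.degrees(s.x[0]),s.x[1:],"rms",np.sqrt(np.mean(s.fun**2)))
    print(s.fun.reshape(-1,2) if 0 else g(s.x).reshape(-1,2))
if __name__=="__main__":
    angle([(4,.105,231,150),(4,.13,203,101),(0,.105,467,188),(0,.13,496,142),(1,.105,551,466),(1,.13,596,495),(3,.105,178,383),(3,.13,143,390)],6.2)
    # stem: 40..66mm
    for r in(.042,.066):
        st=lambda t:proj("scene",[p[0]+np.sin(p[2])*np.sin(t)*r,p[1]-np.cos(p[2])*np.sin(t)*r,.16+np.cos(t)*r])[0]
        print(r,[((st(np.radians(d))-[230,110])*6).round(1) for d in(350,355,360)])
E
python3 ang.py
python3 -c "
import cv2;a=cv2.imread('pics/s7.png');cv2.imwrite('pics/s7b.png',cv2.resize(a[80:300,180:540],None,fx=2.2,fy=2.2))"
```

```text
358.1014683446808 [0.3277 0.8258] rms 0.22443319467305428
[[ 0.0875 -0.1096]
 [-0.0893 -0.1133]
 [ 0.0697 -0.1396]
 [ 0.1214  0.3592]
 [-0.54   -0.0167]
 [ 0.0185 -0.2423]
 [ 0.4336  0.1775]
 [-0.1305  0.0996]]
0.042 [array([336.7, 257.6]), array([343.5, 258.1]), array([350.4, 259.3])]
0.066 [array([328.2, 203.9]), array([339. , 204.5]), array([349.9, 206.3])]
```

View pics/s7b.png

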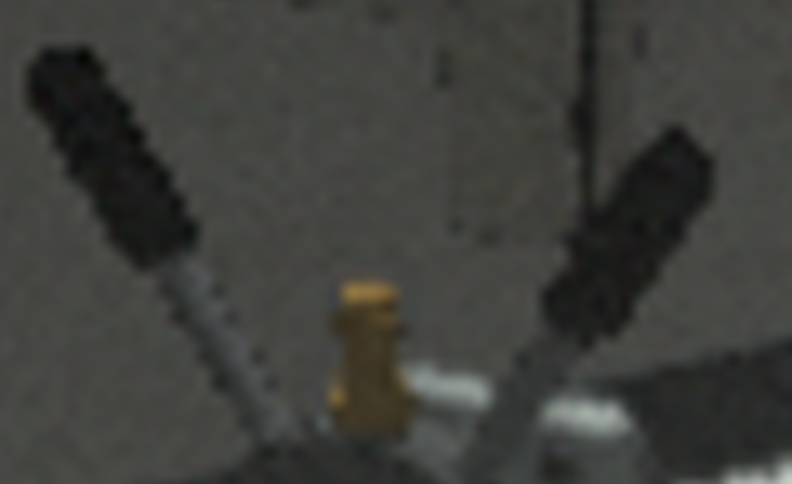

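View pics/w7.png

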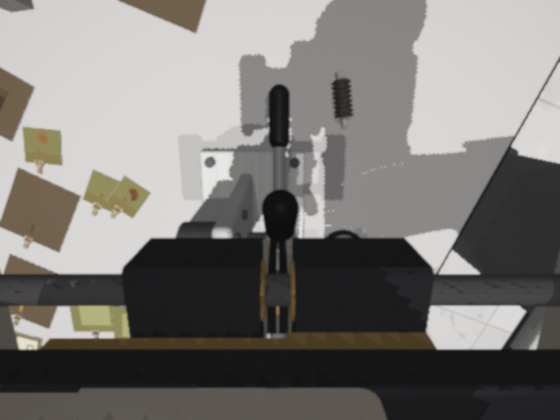

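play_rows:
  motion: "0 0 0 0 -0.05 0 1; 0 0 0 0 -0.05 0 1; 0 0 0 0 0 0 1; 0 0 0 0 0 0 1; 0 0 0 0 0 0 1"

```text
clock: 14.5
tool_pos: [0.5632, 0.0316, 0.2621]
tool_rot: [[-0.931, -0.365, -0.0], [-0.365, 0.931, 0.0], [0.0, 0.0, -1.0]]
force: [-1.0, 2.6, 0.8]
grip_width: 0.0003
```

Run:
```python
from h import *
where()
a=ctrl.get_image('scene')[:,:,::-1];cv2.imwrite('pics/s8.png',cv2.resize(a[110:225,230:350],None,fx=6,fy=5*1.2,interpolation=cv2.INTER_CUBIC)[:600])
```

```text
clock 14.5 stand x,y, z-tip-above-axle(mm): 3.2419627878957264 -37.88838527679365 85.14198759047656 force [-1.0444  2.6148  0.7845] grip 0.0003446878447917582
tool axes deg off 0.29261675685612687 [-0.      0.0001 -1.    ] [ 23.0882   9.4493 -11.9349  -0.0052 -68.6167  -1.6842]
```

View pics/s8.png

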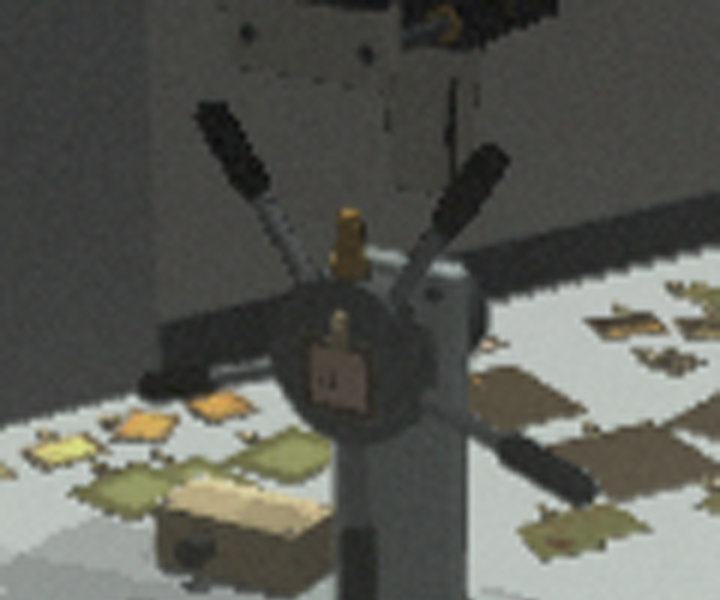

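play_rows:
  motion: "0 0 0 0 0.15 0 1; 0 0 0 0 0 -0.3 1; 0 0 0 0 0 -0.8 1; 0 0 0 0 0 -1 1; 0 0 0 0 0 -1 1"

```text
clock: 15.18
tool_pos: [0.5616, 0.0355, 0.3569]
tool_rot: [[-0.931, -0.365, 0.001], [-0.365, 0.931, -0.0], [-0.001, -0.001, -1.0]]
force: [0.3, 0.3, -0.6]
grip_width: 0.0005
```

play_rows:
  motion: "0 0 0 1 0 -0.8 1; 0 0 0 1 0 -0.5 1; 0 0 0 1 0 0 1; 0 0 0 1 0 0 1; 0 0 0 0 0 0 1"

```text
clock: 15.8
tool_pos: [0.4486, -0.0089, 0.396]
tool_rot: [[-0.931, -0.365, 0.003], [-0.365, 0.931, 0.001], [-0.003, -0.0, -1.0]]
force: [-0.1, 0.1, 0.0]
grip_width: 0.0002
```

Run:
```python
from h import *
where()
a=ctrl.get_image('scene')[:,:,::-1];cv2.imwrite('pics/s9.png',cv2.resize(a[110:225,230:350],None,fx=6,fy=5*1.2,interpolation=cv2.INTER_CUBIC)[:600])
a=ctrl.get_image('top')[:,:,::-1];cv2.imwrite('pics/t9.png',a)
```

```text
clock 15.8 stand x,y, z-tip-above-axle(mm): -118.23244720988048 -34.39850480089431 218.95512700452755 force [-0.1475  0.1243  0.011 ] grip 0.0002255257799817171
tool axes deg off 0.28223215187927764 [ 0.0031  0.0008 -1.    ] [ 24.199   -5.4803 -10.5236   0.0294 -84.7736  -2.8099]
```

View pics/s9.png

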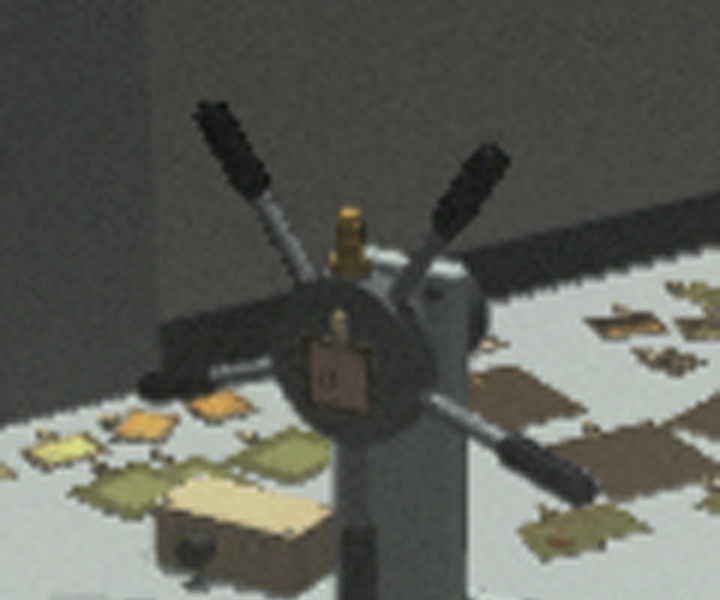

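View pics/t9.png

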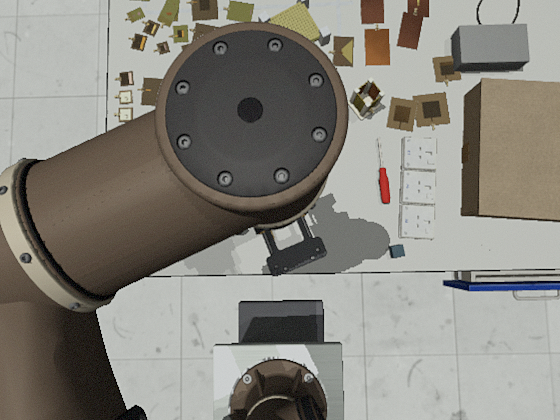

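```bash
python3 - <<'E'
from ang import *
angle([(4,.105,233,150),(4,.13,207,100),(0,.105,471,192),(0,.13,501,147),(1,.105,548,466),(1,.13,595,497),(3,.105,176,382),(3,.13,139,386)],6.2)
E
python3 -c "
import cv2;a=cv2.imread('pics/s9.png');cv2.imwrite('pics/s9b.png',cv2.resize(a[190:290,290:410],None,fx=5,fy=5))"
```

```text
358.9625535283399 [0.313  0.8975] rms 0.2853927820205571
[[ 0.1062 -0.3147]
 [-0.3218 -0.2273]
 [-0.176  -0.3016]
 [-0.1775  0.1393]
 [-0.2186  0.5583]
 [-0.0421  0.1198]
 [ 0.5847 -0.1176]
 [ 0.3143  0.1862]]
```

View pics/s9b.png

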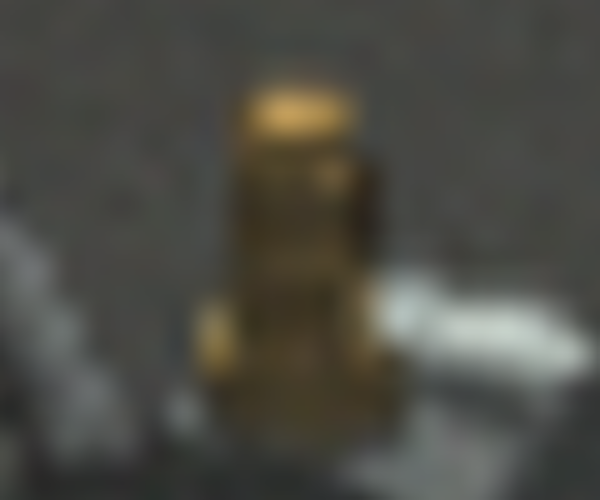

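```bash
python3 -c "
from h import *
where();print(ctrl.sign_off())"
```

```text
clock 15.9 stand x,y, z-tip-above-axle(mm): -116.69586432909874 -34.227512358327814 218.11404844526658 force [-0.8314 -0.1143  0.2775] grip 0.0005259536684027143
tool axes deg off 0.29150693215868984 [ 0.0018  0.0004 -1.    ] [ 24.2038  -5.2766 -10.4453   0.0208 -84.729   -2.8046]
the job is handed in; nothing more can be done
None
```

The wheel now has its brass stem pointing up, about 1° short of vertical and well inside the 5° limit. I turned it clockwise with three fingertip pushes, each on the spoke then nearest the top, plus a final nudge of about 3 mm. The job took 15.9 s.

**Angle:** a fit to the spokes in the last scene picture gives 359.0°. The finger geometry at the last contact gave about 357.9°. The two differ by about 1°, and both are in tolerance.

**Contact:** the wrist force readings I took during the pushes stayed below about 5 N. The fingertips were at least 19 mm above the stem's outer end throughout.

**Hand clear:** at hand-in the fingertips were about 117 mm in front of the wheel and 218 mm above the axle, with no contact force showing.

**Loose things:** nothing was approached, and the gilt module, screwdriver and spacer look unmoved in the last pictures. The arm hid the spool and attenuator in the last top view, so I did not recheck those two at the end. They looked undisturbed in the earlier scene and wrist pictures.

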